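# Put the box spanners away in numbered order and shut the tray

### The job

Put the three steel box spanners away in the black tray in numbered order: first the shortest into the pocket marked with one dot, then the middle one into the two-dot pocket, then the longest into the three-dot pocket, laying each flat along its pocket (no dropping) and letting go of it before you fetch the next. Then slide the clear cover fully shut over them. Leave the other things on the bench where they are.

Things in the scene. Friction and masses are not known exactly. Their poses are not given: they have to be found in the camera images.
- short_spanner: the shortest of three plain steel tubular box spanners, lying on the bench: 80 mm long, a 26 mm across-flats hexagon head 20 mm long at each end and between them a square shank 22 mm wide and high. Origin at the centre of the spanner (mid-length, on its axis, 13 mm above what it lies on); x along its length; both ends alike. 130 g or so
- middle_spanner: the middle one of three plain steel tubular box spanners, lying on the bench: 105 mm long, a 29 mm across-flats hexagon head 26 mm long at each end and between them a square shank 25 mm wide and high. Origin at the centre of the spanner (mid-length, on its axis, 14.5 mm above what it lies on); x along its length; both ends alike. 200 g or so
- long_spanner: the longest of three plain steel tubular box spanners, lying on the bench: 130 mm long, a 32 mm across-flats hexagon head 32 mm long at each end and between them a square shank 28 mm wide and high. Origin at the centre of the spanner (mid-length, on its axis, 16 mm above what it lies on); x along its length; both ends alike. 290 g or so
- tray: black tray fixed to the bench, three pockets side by side (centres y = -64, 0, 64 mm). Origin on the bench under the middle pocket's centre; x along the pockets away from the robot, y across. End walls at x = -79 to -73 and 73 to 79, 43 high. Side walls with rails at y = 126 to 136 either side, 52 high, x = -79 to 264. Ledge with markers in any order at x = -109 to -79, 47 high with dots
- pocket1 (a point): centre of the floor of the pocket whose marker carries one raised black dot (marker: white plate 56 x 28 mm on the tray's front ledge, 94 mm from here in -x). x along the pocket to its rear, y across, z up. Pocket 146 mm long, 60 wide, floor 5 above the bench; ribs 4 wide and only 8 higher than the floor part the pockets, so fingers opened part-way can stay above the ribs
- pocket2 (a point): centre of the floor of the pocket whose marker carries two raised black dots (marker: white plate 56 x 28 mm on the tray's front ledge, 94 mm from here in -x). x along the pocket to its rear, y across, z up. Pocket 146 mm long, 60 wide, floor 5 above the bench; ribs 4 wide and only 8 higher than the floor part the pockets, so fingers opened part-way can stay above the ribs
- pocket3 (a point): centre of the floor of the pocket whose marker carries three raised black dots (marker: white plate 56 x 28 mm on the tray's front ledge, 94 mm from here in -x). x along the pocket to its rear, y across, z up. Pocket 146 mm long, 60 wide, floor 5 above the bench; ribs 4 wide and only 8 higher than the floor part the pockets, so fingers opened part-way can stay above the ribs
- cover (a joint): the cover's slide, m: 0 = fully shut over the pockets (it slides towards the front, tray -x), up to 0.185 = fully open behind them; it starts open, clear of the pockets. About 2 N of friction
- cover_grip (a point): on the aluminium grip bar that stands on the cover's front edge: 14 mm thick along tray x, 90 mm long along tray y, its top 7 mm above this point (75 mm above the bench); this point is at mid-length. The cover is a clear 158 x 248 x 5 mm sheet with its upper face 49 mm above the bench; the bar stands 26 mm above it
- cup_insert: black plastic cup holder insert, 80 mm wide, 75 mm high, standing on the bench; bystander. Origin under its centre
- gapper: steel spark plug gapper, about 120 mm long, 10 mm high, lying on the bench; bystander. Origin under its centre, length along y
- cap_tray: clear acrylic valve cap tray, 80 x 110 x 25 mm, on the bench; bystander. Origin under its centre
Not all that is in view belongs to the job. What is shaped like the short_spanner but red or yellow is not meant.

How it is judged:
On the way, in this order (a step that is already met when the one before it is completed fails the run):
1. the shortest spanner lies released in the one-dot pocket (x of short_spanner in the frame of pocket1 between -0.036 and 0.036 m and y of short_spanner in the frame of pocket1 between -0.019 and 0.019 m and z of short_spanner in the frame of pocket1 between 0.009 and 0.017 m and angle between the x axis of short_spanner and the x axis of pocket1, either way round below 0.5 rad and linear speed of short_spanner below 0.03 m/s and contact force between the fingers and short_spanner below 0.1 N), for 0.2 s.
2. then the middle spanner lies released in the two-dot pocket (all of step 1 and x of middle_spanner in the frame of pocket2 between -0.0235 and 0.0235 m and y of middle_spanner in the frame of pocket2 between -0.0175 and 0.0175 m and z of middle_spanner in the frame of pocket2 between 0.0105 and 0.0185 m and angle between the x axis of middle_spanner and the x axis of pocket2, either way round below 0.5 rad and linear speed of middle_spanner below 0.03 m/s and contact force between the fingers and middle_spanner below 0.1 N), for 0.2 s.
3. then the longest spanner lies released in the three-dot pocket (all of step 2 and x of long_spanner in the frame of pocket3 between -0.011 and 0.011 m and y of long_spanner in the frame of pocket3 between -0.016 and 0.016 m and z of long_spanner in the frame of pocket3 between 0.012 and 0.02 m and angle between the x axis of long_spanner and the x axis of pocket3, either way round below 0.5 rad and linear speed of long_spanner below 0.03 m/s and contact force between the fingers and long_spanner below 0.1 N), for 0.2 s.
4. then the cover is slid fully shut (value of joint cover below 0.006 m), for 0.2 s.
At the end, for the whole second after the job is handed in: Each spanner lies flat on the floor of its own pocket, between its ribs (shortest: one dot, middle: two dots, longest: three dots; centre height within 4 mm of lying flat, along the pocket within 0.5 rad), at rest and released, and the cover is shut to within 6 mm and at rest (all of step 3 and value of joint cover below 0.006 m and velocity of joint cover below 0.02 m/s); the robot touches nothing.
It fails at once if a bystander (cup holder insert, gapper or valve cap tray) is moved by more than 30 mm (distance of any of cup_insert, gapper, cap_tray from where it was at the start of the episode above 0.03 m).
It fails at once if a spanner is dropped (falls free of the fingers faster than 0.7 m/s, that is from about 25 mm) ((contact force between the fingers and short_spanner below 0.1 N and linear speed of short_spanner above 0.7 m/s) or (contact force between the fingers and middle_spanner below 0.1 N and linear speed of middle_spanner above 0.7 m/s) or (contact force between the fingers and long_spanner below 0.1 N and linear speed of long_spanner above 0.7 m/s)).
It also fails if it takes over 72 s, if anything falls off the work surface, if the arm or the gripper's body presses on something with over 40 N, if the wrist force passes 120 N, or if a joint passes its speed limit or range.

### The arm

A 6-joint arm with a two-finger parallel gripper is mounted at the origin on the work surface. World frame = base frame: x ahead of the robot, y to its left, z up, the work surface at z = 0. Lengths are in m, angles in rad, forces in N, time in s.
With the tool pointing down it reaches from about 0.375 to 0.9 m from the base axis. Payload 3.1 kg.
Tool frame: the origin (TCP) lies between the finger pads; the fingertips stand ahead of it and the grasp point (between the pads) lies 5 mm behind it (arm.tip_extent is the z of the fingertips in the tool frame, in m); z points along the fingers, y is the line along which they close (so a half turn about z gives the same grasp; the last joint's range is limited). The gripper opens to 87 mm and grips with 3 to 60 N. Pads are 19 mm wide; open, the fingers measure 117 mm over their backs; the gripper's body (75 mm by 190 mm) begins 51 mm behind the grasp point.
Start: joints at [-1.369, 0.527, 1.433, -0, 1.181, -0.178], TCP at [0.232, -0.58, 0.237] pointing down, gripper open.
Joint ranges: [-3.08, 3.08], [-0.75, 2.2], [0.22, 2.44], [-1.43, 4.57], [0, 2.65], [-2.85, 2.85]. Speed limits (rad/s): [2.79, 2.79, 3.14, 3.14, 3.14, 3.14].

### API

Orientations are given as a rotation vector (axis times angle).
In Python, from bench import arm gives the robot as it stands.
- The arm moves only by the tool drive_tool, never from a script. Its argument "targets" is one flat list of numbers, 5 for each row, row after row: the shift along the tool's x, y, z scaled (see below), then the turn about the tool's z scaled (see below), then the opening, from 0 (shut) to 1 (fully open). A call has 1 to 20 rows; each row shifts and turns the commanded pose from where the row before left it, along the tool's axes as they then stand; what a row does not reach is not made up. The controller multiplies each number of a shift by 20 mm and each number of a turn by 0.15 rad. A row lasts 1/8 s, in which the tool goes at most 62.5 mm and 10.7 degrees, less where a joint would pass 70% of its speed; a pose out of reach is approached as far as the arm can. A call with a number of a shift or a turn outside -1 to 1 is refused whole. A call with a gripper value outside its range is refused whole. The fingers move at their own pace and stop on an object; "force" is the grip in N (left out, the last holds). Time passes only in rows, so rows that do not move let the fingers close. It gives the time, the measured TCP pose, the force, the opening and the grip force at its end, in the units of the state.
- arm.get_obs(): the state, without advancing time (a new reading comes with each control period).
- arm.grab_frame(name): name is "scene" or "top"; returns a dict with "image" (400x640x3 uint8, red, green, blue), "z_map" (400x640 float32, m along the optical axis (not along the pixel's ray), 0 where there is no reading), "fx", "fy", "cx", "cy" (pixels), "k1" (the pictures are not rectified: a ray, as slopes to the right and down, at radius r is drawn at 1 + k1 r^2 times it, then the intrinsics apply), "origin" and "orientation" of the camera in the world. Camera axes: x right, y up, looking along -z (the intrinsics and any distortion apply to the point x, -y, -z); pixel columns grow to the right and rows downward; lengths in m; the calibration is good to about 2 mm. A picture is of the moment at which its call begins.
- arm.sign_off(): hands the job in; it is judged then, once.
The state is a dict: "clock": time; "joint_pos": joint angles; "joint_velocities": joint speeds; "effort": joint torques, N m; "tool_pos": TCP position; "ee_rot": TCP orientation; "wrist_force": force on the tool from outside, world axes, zero at the start; "ft_torque": the same for the moment, N m; "width": finger opening in m; "gripper_force": force on a finger pad.
Only numpy, scipy, OpenCV 4.12 (cv2) and the standard library are available. Lean on these libraries where they do the work, as an engineer would, in place of code of your own. Each camera call takes 0.05 s, during which the arm holds its last target. There are 200 camera calls.

## Working session

There is one attempt and no reset: what is moved stays moved. The work goes in short steps, Python scripts to look and compute and a tool call to move; the robot and the scene stay as the last step left them, time stands still between calls to the robot, and variables do not carry over. Pictures are saved under pics/ and viewed, at most 10 in all, crops included, and the job is handed in when it is done.

Besides the shell and the picture viewer there is one more tool, called after "Request:" as a command line: name --argument value ..., lists and objects as JSON in quotes. drive_tool: Moves the arm, as the interface text tells. Shifts and turns lie within -1 to 1; 1 stands for 20 mm of shift or 0.15 rad of turn. Its arguments: {"type":"object","properties":{"targets":{"type":"array"},"force":{"type":"number"}},"required":["targets"]}

```bash
ls; mkdir -p pics; cat > h.py <<'E'
import numpy as np, cv2, pickle
from scipy.spatial.transform import Rotation as R
def grab(arm,n):
    f=arm.grab_frame(n); pickle.dump(f,open(f'pics/{n}.pkl','wb')); return f
def load(n): return pickle.load(open(f'pics/{n}.pkl','rb'))
def rays(f,uv):
    uv=np.asarray(uv,float).reshape(-1,1,2)
    K=np.array([[f['fx'],0,f['cx']],[0,f['fy'],f['cy']],[0,0,1]])
    p=cv2.undistortPoints(uv,K,np.array([f['k1'],0,0,0.]))[:,0]
    d=np.c_[p[:,0],-p[:,1],-np.ones(len(p))]
    o=np.array(f['orientation'],float)
    Rm=o if o.shape==(3,3) else R.from_rotvec(o).as_matrix()
    return np.array(f['origin']),d@Rm.T
def plane(f,uv,z):
    o,d=rays(f,uv); return o+d*((z-o[2])/d[:,2])[:,None]
def depth(f,uv):
    o,d=rays(f,uv); uv=np.asarray(uv).reshape(-1,2).astype(int)
    return o+d*f['z_map'][uv[:,1],uv[:,0]][:,None]
def cloud(f):
    v,u=np.mgrid[0:400,0:640]; uv=np.c_[u.ravel(),v.ravel()]
    p=depth(f,uv); p[f['z_map'].ravel()==0]=np.nan
    return p.reshape(400,640,3)
E
python3 - <<'E'
from bench import arm
from h import *
print(arm.get_obs(),arm.tip_extent)
for n in('scene','top'):
    f=grab(arm,n); print(n,{k:f[k] for k in f if k not in('image','z_map')})
    cv2.imwrite(f'pics/{n}0.png',f['image'][:,:,::-1])
E
```

```text
pics
{'clock': 0.0, 'joint_pos': array([-1.36854473e+00,  5.28432706e-01,  1.43391557e+00, -1.17517375e-05,
        1.18134847e+00, -1.78471379e-01]), 'joint_velocities': array([-3.72853296e-05, -1.87495377e-04,  2.75894324e-04,  2.27791165e-03,
       -6.20402879e-04, -1.41891190e-03]), 'effort': array([ 1.44199970e-03, -4.40033698e+01, -1.76593995e+01,  6.32384839e-02,
        5.79607137e-02, -1.73523267e-04]), 'tool_pos': array([ 0.23214364, -0.57953782,  0.23558792]), 'ee_rot': array([-3.08277548e+00, -5.94041718e-01,  5.63279636e-05]), 'wrist_force': array([ 0.18052444, -0.41161174, -1.21474107]), 'ft_torque': array([-0.05222143,  0.07807897,  0.02666882]), 'gripper_force': 0.0, 'width': 0.08676398649988665} 0.014
scene {'fx': 456.54445792976156, 'fy': 456.54445792976156, 'cx': 317.7578257287756, 'cy': 201.6445672084781, 'k1': -0.03034822663808919, 'origin': array([1.52828757, 0.00640965, 0.80254757]), 'orientation': array([0.74105212, 0.72291545, 1.41225137])}
top {'fx': 394.6031005820386, 'fy': 394.6031005820386, 'cx': 317.7908395204526, 'cy': 198.68794261070875, 'k1': -0.0005342965441422852, 'origin': array([0.4688586 , 0.03536572, 1.09423364]), 'orientation': array([ 0.01393837, -0.06384868, -1.56454072])}
```

View pics/scene0.png

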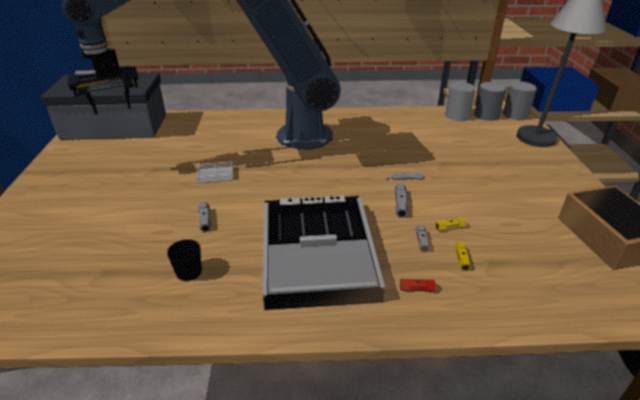

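View pics/top0.png

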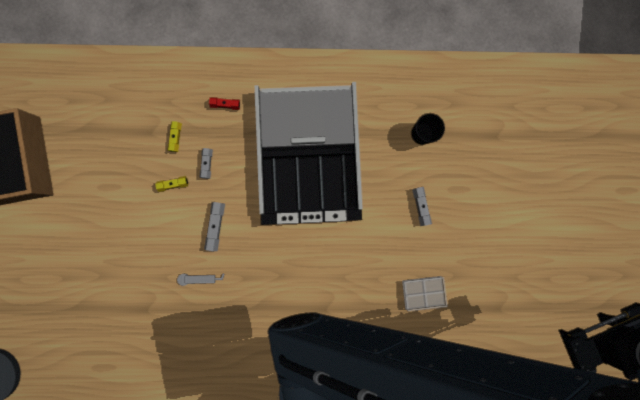

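The scene picture shows the tray with its cover open. The top picture shows three grey spanners at (206,163), (214,226) and (423,206). Red and yellow decoys are at (224,103), (174,137) and (171,184). The markers are at (287,218), (311,217) and (335,216) and read roughly 2, 3 and 1 dots. By apparent length the greys are short, long and middle in that order. I'll measure them and confirm in one crop.

```bash
python3 - <<'E'
from h import *
t=load('top'); s=load('scene')
def grey(f,x0,y0,r=36):
    im=f['image'];hsv=cv2.cvtColor(im,cv2.COLOR_RGB2HSV)
    m=((hsv[...,1]<70)&(hsv[...,2]>45)).astype(np.uint8)
    k=np.zeros_like(m);k[y0-r:y0+r,x0-r:x0+r]=1;m*=k
    n,l,st,c=cv2.connectedComponentsWithStats(m)
    i=1+np.argmax(st[1:,4]);return l==i,c[i]
for nm,a,b,h in(('short',(206,163),(423,238),.026),('middle',(423,206),(204,216),.029),('long',(214,226),(401,200),.032)):
    out=[]
    for f,p in((t,a),(s,b)):
        m,c=grey(f,*p,r=30)
        P=cloud(f)[m]; P=P[~np.isnan(P[:,0])]
        vu=np.argwhere(m)[:,::-1]
        W=plane(f,vu,h*.8)[:,:2].astype(np.float32)
        r=cv2.minAreaRect(W*1000)
        box=cv2.boxPoints(r);e=max((box[1]-box[0],box[2]-box[1]),key=np.linalg.norm)
        print(nm,c.round(1),m.sum(),'rect c',np.round(r[0],1),'size',np.round(r[1],1),'ang',round(np.degrees(np.arctan2(e[1],e[0]))%180,1),'depth z p95',np.percentile(P[:,2],95).round(4))
        out.append(c)
    (o1,d1),(o2,d2)=rays(t,out[0]),rays(s,out[1])
    A=np.c_[d1[0],-d2[0]];q=np.linalg.lstsq(A,o2-o1,rcond=None)[0]
    print('  tri',(o1+d1[0]*q[0]).round(4),(o2+d2[0]*q[1]).round(4))
# markers: white
for f,box in((t,(250,200,370,235)),(s,(265,190,360,210))):
    x0,y0,x1,y1=box;im=f['image'][y0:y1,x0:x1];m=(im.min(2)>150).astype(np.uint8)
    n,l,st,c=cv2.connectedComponentsWithStats(m)
    for i in range(1,n):
        if st[i,4]>20: print('mk',c[i]+[x0,y0],st[i,4],plane(f,c[i]+[x0,y0],.047).round(4))
crop=cv2.resize(t['image'][140:260,150:450],None,fx=2.66,fy=2.66,interpolation=cv2.INTER_CUBIC)
crop2=cv2.resize(t['image'][200:232,250:370],(800,213),interpolation=cv2.INTER_CUBIC)
cv2.imwrite('pics/crop1.png',np.vstack([crop[:,:798],crop2[:,:798]])[:,:,::-1])
E
```

```text
short [205.7 163. ] 299 rect c [617.4 305.6] size [28.1 82.2] ang 176.3 depth z p95 0.0277
short [421.6 236. ] 209 rect c [617.8 307. ] size [28.8 93.9] ang 176.8 depth z p95 0.0277
  tri [0.6171 0.3061 0.0207] [0.6171 0.307  0.0209]
middle [422.1 206.1] 407 rect c [ 503.6 -283.5] size [105.6  32.5] ang 12.2 depth z p95 0.0307
middle [203.9 215.4] 262 rect c [ 511.3 -282.5] size [137.5  31.5] ang 13.0 depth z p95 0.0308
  tri [ 0.5039 -0.2858  0.0191] [ 0.5038 -0.2845  0.0186]
long [214.  226.4] 622 rect c [445.9 279.2] size [ 35.6 131.4] ang 171.9 depth z p95 0.033
long [400.8 199. ] 339 rect c [455.2 280.5] size [ 33.9 171. ] ang 170.4 depth z p95 0.0339
  tri [0.4456 0.2812 0.0183] [0.4458 0.2827 0.0186]
mk [329.11363636 215.68181818] 44 [[ 0.4759 -0.0281  0.047 ]]
mk [340.74418605 215.06976744] 43 [[ 0.4777 -0.0591  0.047 ]]
mk [294.76 217.52] 25 [[0.4706 0.0629 0.047 ]]
```

View pics/crop1.png

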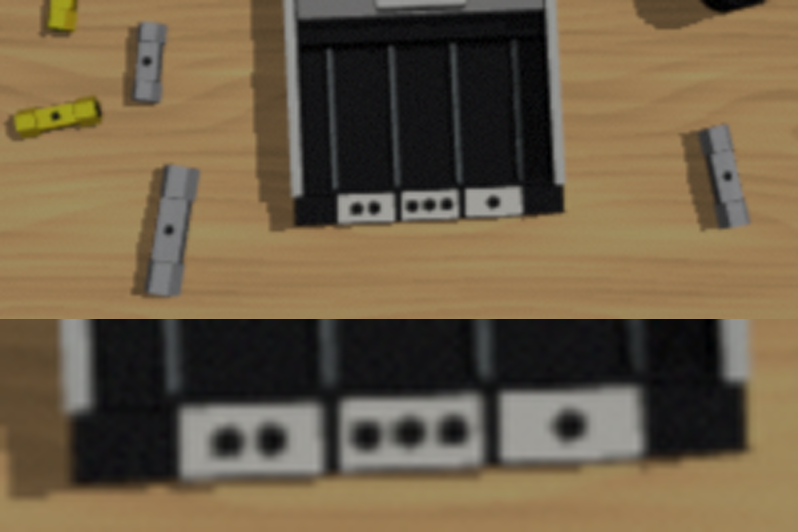

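The crop confirms the markers, left to right: two, three and one dots. The greys measure 82 mm (short), 106 mm (middle) and 131 mm (long), which matches the text; the yellow and red ones are decoys. Next I'll measure the tray pose and the grip bar.

```bash
python3 - <<'E'
from h import *
t=load('top'); s=load('scene')
def blobs(f,box,thr,lo=50):
    x0,y0,x1,y1=box;im=f['image'][y0:y1,x0:x1];m=(im.min(2)>thr).astype(np.uint8)
    cs,_=cv2.findContours(m,cv2.RETR_EXTERNAL,cv2.CHAIN_APPROX_NONE)
    for c in sorted(cs,key=lambda c:c[:,0,0].min()):
        if len(c)>10:
            r=cv2.minAreaRect(c);yield np.array(r[0])+[x0,y0],np.round(r[1],1)
M={}
for n,f,box in(('t',t,(268,206,352,226)),('s',s,(275,192,350,207))):
    for th in (85,):
        L=list(blobs(f,box,th))
        M[n]=[c for c,_ in L]
        for c,sz in L: print(n,th,c.round(1),sz,plane(f,c,.048).round(4)[0])
def tri(a,b):
    (o1,d1),(o2,d2)=rays(t,a),rays(s,b)
    q=np.linalg.lstsq(np.c_[d1[0],-d2[0]],o2-o1,rcond=None)[0]
    return ((o1+d1[0]*q[0]+o2+d2[0]*q[1])/2)
mt,ms=M['t'],M['s'][::-1]
if len(mt)==3==len(ms):
    T=[tri(a,b) for a,b in zip(mt,ms)];print('tri mk',np.round(T,4))
# bar, rails by depth cloud in top view
P=cloud(t);z=P[...,2]
roi=np.zeros(z.shape,bool);roi[120:160,270:350]=1
B=P[roi&(z>.065)&(z<.09)];r=cv2.minAreaRect((B[:,:2]*1000).astype(np.float32));print('bar',r,np.median(B[:,2]))
roi[:]=0;roi[75:225,245:370]=1
for lo,hi in((.0495,.06),(.040,.0495),(-.005,.012)):
    B=P[roi&(z>lo)&(z<hi)];print(lo,len(B),np.round(np.percentile(B,[1,50,99],axis=0),4).tolist())
m=(roi&(z>.038)).astype(np.uint8)
n,l,st,c=cv2.connectedComponentsWithStats(m);i=1+np.argmax(st[1:,4])
r=cv2.minAreaRect((P[l==i][:,:2]*1000).astype(np.float32));print('tray',r,cv2.boxPoints(r))
# pocket floor and bench height check
for uv in((287,190),(311,190),(335,190),(240,180),(390,230)): print(uv,depth(t,[uv]).round(4))
E
```

```text
t 85 [287.5 218. ] [10. 21.] [0.4692 0.0821 0.048 ]
t 85 [324.  223.5] [ 3. 54.] [ 0.4552 -0.0146  0.048 ]
t 85 [311.5 216.5] [11. 21.] [0.4735 0.0186 0.048 ]
t 85 [335.3 215.8] [10.9 21.2] [ 0.4758 -0.0446  0.048 ]
s 85 [289.5 200.5] [ 7. 19.] [ 0.4818 -0.0427  0.048 ]
s 85 [312.  199.2] [ 7.5 20.1] [0.4779 0.0209 0.048 ]
s 85 [334.2 197.9] [ 7.5 20. ] [0.4739 0.0841 0.048 ]
bar ((674.4564208984375, 30.752920150756836), (14.407876968383789, 86.87388610839844), 3.0379440784454346) 0.07393823361809826
0.0495 2574 [[0.4966, -0.1098, 0.0495], [0.7337, 0.038, 0.0509], [0.8251, 0.1706, 0.0557]]
0.04 4909 [[0.4609, -0.1048, 0.0403], [0.7172, 0.0306, 0.0472], [0.8219, 0.1611, 0.0495]]
-0.005 10016 [[0.4536, -0.1424, -0.0041], [0.6071, 0.0309, 0.0022], [0.8714, 0.2033, 0.0104]]
tray ((644.9169921875, 29.232803344726562), (372.9181213378906, 272.52789306640625), 3.0721325874328613) [[ 451.4231   155.308  ]
 [ 466.0287  -116.82824]
 [ 838.4109   -96.84239]
 [ 823.8053   175.29385]]
(287, 190) [[0.5466 0.0861 0.0028]]
(311, 190) [[0.5471 0.0197 0.0034]]
(335, 190) [[ 0.5475 -0.0469  0.0034]]
(240, 180) [[ 0.574   0.2169 -0.0037]]
(390, 230) [[ 0.4373 -0.2008 -0.    ]]
```

```bash
cat > d.py <<'E'
# usage: d.py x y z yaw_deg : shift units (after the turn) and turn units to a goal
import sys
from h import *
from bench import arm
o=arm.get_obs(); Rm=R.from_rotvec(o['ee_rot']).as_matrix()
psi=np.arctan2(Rm[1,0],Rm[0,0]); g=np.array([float(v) for v in sys.argv[1:4]]); y=np.radians(float(sys.argv[4]))
d=g-o['tool_pos']; c,s=np.cos(y),np.sin(y)
print('t %.2f'%o['clock'],'pos',o['tool_pos'].round(4),'psi',np.degrees(psi).round(2),'tilt',Rm[2,2].round(4),'w',o['width'].round(4),'gf',round(o['gripper_force'],1),'F',o['wrist_force'].round(1))
print('turn',round((psi-y)/.15,2),'shift',(np.array([d[0]*c+d[1]*s,d[0]*s-d[1]*c,-d[2]])/.02).round(2))
E
python3 d.py .617 .3065 .11 -3.7
```

```text
Traceback (most recent call last):
  File "d.py", line 8, in <module>
    print('t %.2f'%o['clock'],'pos',o['tool_pos'].round(4),'psi',np.degrees(psi).round(2),'tilt',Rm[2,2].round(4),'w',o['width'].round(4),'gf',round(o['gripper_force'],1),'F',o['wrist_force'].round(1))
                                                                                                                      ^^^^^^^^^^^^^^^^
AttributeError: 'float' object has no attribute 'round'
```

Request:
drive_tool --targets '[0,0,0,1,0.55,0,0,0,1,0.55,0,0,0,0.97,0.55,0.36,-1,0.1,0,0.55,0.36,-1,0.1,0,0.55,0.36,-1,0.1,0,0.55,0.36,-1,0.1,0,0.55,0.36,-1,0.1,0,0.55,0.36,-1,0.1,0,0.55,0.36,-1,0.1,0,0.55,0.36,-1,0.1,0,0.55,0.36,-1,0.1,0,0.55,0.36,-1,0.1,0,0.55,0.36,-1,0.1,0,0.55,0.36,-1,0.1,0,0.55,0.36,-1,0.1,0,0.55,0.36,-1,0.1,0,0.55,0.36,-1,0.1,0,0.55,0.36,-1,0.1,0,0.55,0.36,-1,0.1,0,0.55]'

```text
clock: 2.6
tool_pos: [0.3769, -0.2476, 0.2025]
ee_rot: [3.14, -0.102, 0.0]
wrist_force: [-0.1, -1.0, -0.2]
width: 0.0482
gripper_force: 0.0
```

```bash
python3 d.py .617 .3065 .11 -3.7
```

```text
Traceback (most recent call last):
  File "d.py", line 8, in <module>
    print('t %.2f'%o['clock'],'pos',o['tool_pos'].round(4),'psi',np.degrees(psi).round(2),'tilt',Rm[2,2].round(4),'w',o['width'].round(4),'gf',round(o['gripper_force'],1),'F',o['wrist_force'].round(1))
                                                                                                                      ^^^^^^^^^^^^^^^^
AttributeError: 'float' object has no attribute 'round'
```

```bash
sed -i "s/o\['width'\].round(4)/round(float(o['width']),4)/" d.py; python3 d.py .617 .3065 .11 -3.7
```

```text
t 2.60 pos [ 0.3769 -0.2476  0.2025] psi -3.71 tilt -1.0 w 0.0482 gf 0.0 F [-0.1 -1.  -0.2]
turn -0.0 shift [ 10.19 -28.42   4.62]
```

Request:
drive_tool --targets '[0.36,-1,0.1,0,0.55,0.36,-1,0.1,0,0.55,0.36,-1,0.1,0,0.55,0.36,-1,0.1,0,0.55,0.36,-1,0.1,0,0.55,0.36,-1,0.1,0,0.55,0.36,-1,0.1,0,0.55,0.36,-1,0.1,0,0.55,0.36,-1,0.1,0,0.55,0.36,-1,0.1,0,0.55,0.36,-1,0.1,0,0.55,0.36,-1,0.1,0,0.55,0.36,-1,0.1,0,0.55,0.36,-1,0.1,0,0.55,0.36,-1,0.1,0,0.55,0.36,-1,0.1,0,0.55,0.36,-1,0.1,0,0.55,0.36,-1,0.1,0,0.55,0.36,-1,0.1,0,0.55,0.36,-1,0.1,0,0.55]'

```text
clock: 5.1
tool_pos: [0.5463, 0.1424, 0.1624]
ee_rot: [3.14, -0.102, 0.0]
wrist_force: [-0.0, -0.8, 0.6]
width: 0.0479
gripper_force: 0.0
```

```bash
python3 d.py .617 .3065 .11 -3.7
```

```text
t 5.10 pos [0.5463 0.1424 0.1624] psi -3.7 tilt -1.0 w 0.0479 gf 0.0 F [-0.  -0.8  0.6]
turn -0.0 shift [ 3.   -8.42  2.62]
```

Request:
drive_tool --targets '[0.33,-0.94,0.29,0,0.55,0.33,-0.94,0.29,0,0.55,0.33,-0.94,0.29,0,0.55,0.33,-0.94,0.29,0,0.55,0.33,-0.94,0.29,0,0.55,0.33,-0.94,0.29,0,0.55,0.33,-0.94,0.29,0,0.55,0.33,-0.94,0.29,0,0.55,0.33,-0.94,0.29,0,0.55,0,0,1,0,0.55,0,0,1,0,0.55,0,0,0.5,0,0.55]'

```text
clock: 6.6
tool_pos: [0.6144, 0.3048, 0.0576]
ee_rot: [3.138, -0.103, -0.007]
wrist_force: [0.5, -0.2, 0.0]
width: 0.0477
gripper_force: 0.0
```

```bash
python3 d.py .617 .3065 .024 -3.7
python3 - <<'E'
from bench import arm
from h import *
t=grab(arm,'top');s=grab(arm,'scene')
a=cv2.resize(t['image'][120:210,150:290],(620,400),interpolation=cv2.INTER_CUBIC)
b=cv2.resize(s['image'][190:270,380:490],(412,300),interpolation=cv2.INTER_CUBIC)
a=cv2.resize(a,(388,250));b=cv2.resize(b,(388,282))
cv2.imwrite('pics/p1.png',np.hstack([cv2.resize(a,(388,282)),b])[:,:,::-1])
E
```

```text
t 6.60 pos [0.6144 0.3048 0.0576] psi -3.75 tilt -1.0 w 0.0477 gf 0.0 F [ 0.5 -0.2  0. ]
turn -0.01 shift [ 0.12 -0.09  1.68]
```

View pics/p1.png

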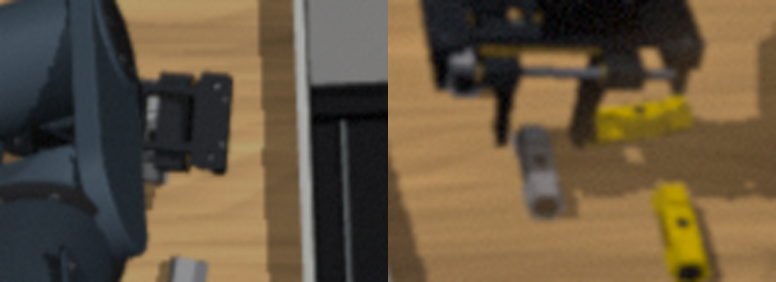

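The fingers, at (500,130) and (582,130) in the right half, straddle the grey spanner and stay clear of the yellow one. Now descend, grip and lift.

Request:
drive_tool --targets '[0.12,-0.09,0.85,0,0.55,0,0,0.83,0,0.55,0,0,0,0,0.1,0,0,0,0,0.1,0,0,0,0,0.1,0,0,0,0,0.1,0,0,0,0,0.1,0,0,-0.3,0,0.1,0,0,-1,0,0.1,0,0,-1,0,0.1,0,0,-1,0,0.1,0,0,-1,0,0.1]' --force 30

```text
clock: 8.2
tool_pos: [0.619, 0.3078, 0.1149]
ee_rot: [-3.139, 0.102, -0.002]
wrist_force: [0.6, 0.0, -1.1]
width: 0.0216
gripper_force: 30.0
```

```bash
python3 - <<'E'
import numpy as np
o=np.array([.569,.0245]);a=np.radians(3.05)
Rm=np.array([[np.cos(a),-np.sin(a)],[np.sin(a),np.cos(a)]])
for n,y in((1,-.064),(2,.064),(3,0)): print(n,(o+Rm@[0,y]).round(4))
E
python3 d.py .5724 -.0394 .11 3.05
python3 - <<'E'
from bench import arm
from h import *
s=grab(arm,'scene');P=cloud(s)
hsv=cv2.cvtColor(s['image'],cv2.COLOR_RGB2HSV)
cv2.imwrite('pics/p2.png',cv2.resize(s['image'][150:260,380:490],(500,500),interpolation=cv2.INTER_CUBIC)[:,:,::-1])
E
```

```text
1 [ 0.5724 -0.0394]
2 [0.5656 0.0884]
3 [0.569  0.0245]
t 8.20 pos [0.619  0.3078 0.1149] psi -3.71 tilt -1.0 w 0.0216 gf 30.0 F [ 0.6  0.  -1.1]
turn -0.79 shift [-3.25 17.21  0.24]
```

View pics/p2.png

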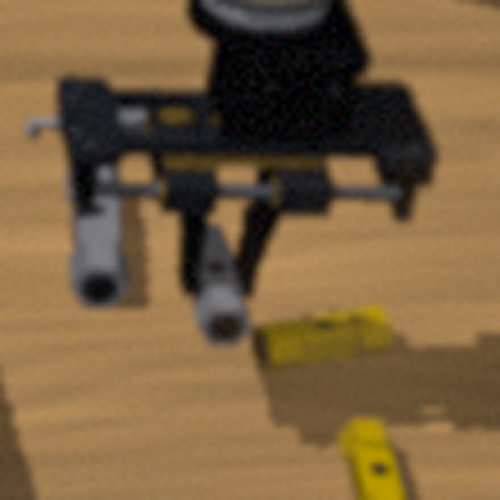

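The picture shows the short spanner held level at (220,300) in the crop. Next, carry it to pocket 1.

Request:
drive_tool --targets '[0,0,0,-0.79,0.1,-0.18,0.96,0,0,0.1,-0.18,0.96,0,0,0.1,-0.18,0.96,0,0,0.1,-0.18,0.96,0,0,0.1,-0.18,0.96,0,0,0.1,-0.18,0.96,0,0,0.1,-0.18,0.96,0,0,0.1,-0.18,0.96,0,0,0.1,-0.18,0.96,0,0,0.1,-0.18,0.96,0,0,0.1,-0.18,0.96,0,0,0.1,-0.18,0.96,0,0,0.1,-0.18,0.96,0,0,0.1,-0.18,0.96,0,0,0.1,-0.18,0.96,0,0,0.1,-0.18,0.96,0,0,0.1,-0.18,0.96,0,0,0.1,-0.18,0.94,0,0,0.1]'

```text
clock: 10.62
tool_pos: [0.5724, -0.0418, 0.1128]
ee_rot: [3.14, 0.084, 0.0]
wrist_force: [-0.5, 0.2, -1.1]
width: 0.0215
gripper_force: 30.0
```

```bash
python3 d.py .5724 -.0394 .034 3.05
python3 - <<'E'
from bench import arm
from h import *
s=grab(arm,'scene');t=grab(arm,'top')
a=cv2.resize(s['image'][150:270,250:390],(420,360),interpolation=cv2.INTER_CUBIC)
b=cv2.resize(t['image'][130:230,240:370],(380,360),interpolation=cv2.INTER_CUBIC)
cv2.imwrite('pics/p3.png',np.hstack([a,b])[:,:,::-1])
E
```

```text
t 10.62 pos [ 0.5724 -0.0418  0.1128] psi 3.07 tilt -1.0 w 0.0215 gf 30.0 F [-0.5  0.2 -1.1]
turn 0.0 shift [ 0.   -0.12  3.94]
```

View pics/p3.png

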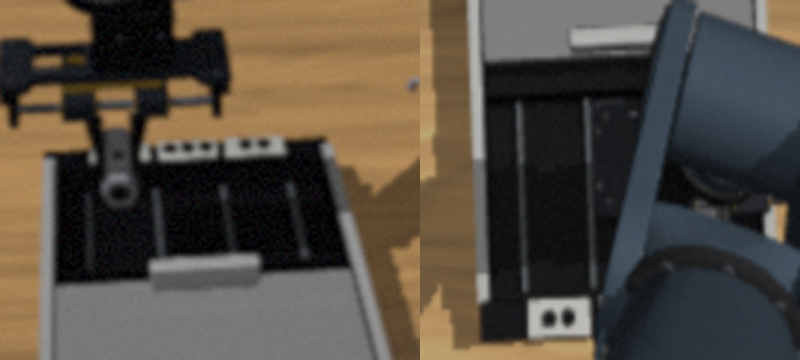

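The spanner hangs over the one-dot pocket, at (120,180) in the left half. Lower it.

Request:
drive_tool --targets '[0,-0.1,1,0,0.1,0,0,1,0,0.1,0,0,1,0,0.1,0,0,0.5,0,0.1,0,0,0.3,0,0.1,0,0,0.1,0,0.1,0,0,0,0,0.1]'

```text
clock: 11.6
tool_pos: [0.5728, -0.0385, 0.0351]
ee_rot: [3.14, 0.085, 0.001]
wrist_force: [-0.5, -0.5, -1.5]
width: 0.0217
gripper_force: 30.0
```

Request:
drive_tool --targets '[0,0,0.06,0,0.1,0,0,0.06,0,0.1,0,0,0,0,0.1]'

```text
clock: 11.98
tool_pos: [0.5725, -0.0385, 0.0324]
ee_rot: [3.14, 0.085, 0.0]
wrist_force: [0.9, 0.2, -0.2]
width: 0.0219
gripper_force: 30.0
```

Request:
drive_tool --targets '[0,0,0.06,0,0.1,0,0,0,0,0.1]'

```text
clock: 12.22
tool_pos: [0.5725, -0.0385, 0.0324]
ee_rot: [3.14, 0.085, 0.001]
wrist_force: [-2.1, 0.7, 6.7]
width: 0.0218
gripper_force: 30.0
```

Request:
drive_tool --targets '[0,0,0,0,0.45,0,0,0,0,0.45,0,0,0,0,0.45,0,0,0,0,0.45,0,0,-1,0,0.5,0,0,-1,0,0.55,0,0,-1,0,0.55,0,0,-1,0,0.55,0,0,0,-1,0.55]'

```text
clock: 13.35
tool_pos: [0.5736, -0.0388, 0.1128]
ee_rot: [3.123, 0.326, 0.005]
wrist_force: [-0.7, 0.2, 0.4]
width: 0.0478
gripper_force: 0.0
```

```bash
python3 d.py .504 -.2845 .11 12.2
```

```text
t 13.35 pos [ 0.5736 -0.0388  0.1128] psi 11.92 tilt -1.0 w 0.0478 gf 0.0 F [-0.7  0.2  0.4]
turn -0.03 shift [-6.   11.27  0.14]
```

Request:
drive_tool --targets '[-0.5,0.94,0,-0.05,0.6,-0.5,0.94,0,0,0.6,-0.5,0.94,0,0,0.6,-0.5,0.94,0,0,0.6,-0.5,0.94,0,0,0.6,-0.5,0.94,0,0,0.6,-0.5,0.94,0,0,0.6,-0.5,0.94,0,0,0.6,-0.5,0.94,0,0,0.6,-0.5,0.94,0,0,0.6,-0.5,0.94,0,0,0.6,-0.5,0.94,0,0,0.6,0,0,1,0,0.6,0,0,1,0,0.6,0,0,0.6,0,0.6,0,0,0,0,0.6]'

```text
clock: 15.35
tool_pos: [0.5017, -0.2842, 0.0583]
ee_rot: [-3.123, -0.331, 0.002]
wrist_force: [-0.7, 0.6, -0.7]
width: 0.052
gripper_force: 0.0
```

```bash
python3 d.py .504 -.2845 .025 12.2
python3 - <<'E'
from bench import arm
from h import *
t=grab(arm,'scene')
a=cv2.resize(t['image'][160:260,160:260],(500,500),interpolation=cv2.INTER_CUBIC)
b=cv2.resize(t['image'][190:290,260:360],(300,300),interpolation=cv2.INTER_CUBIC)
b=cv2.copyMakeBorder(b,0,200,0,0,cv2.BORDER_CONSTANT)
cv2.imwrite('pics/p4.png',np.hstack([a,b])[:,:,::-1])
E
```

```text
t 15.35 pos [ 0.5017 -0.2842  0.0583] psi 12.1 tilt -1.0 w 0.052 gf 0.0 F [-0.7  0.6 -0.7]
turn -0.01 shift [0.11 0.04 1.67]
```

View pics/p4.png

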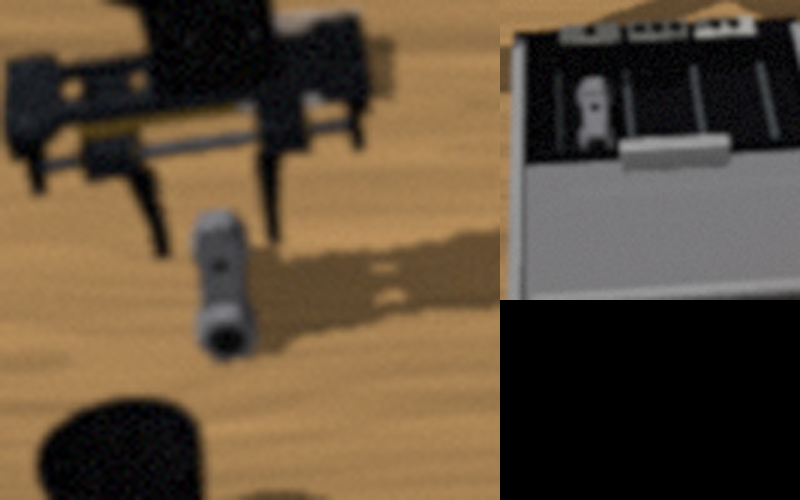

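The short spanner lies in the one-dot pocket at (595,105), and the middle spanner is centred between the fingers. Descend, grip and lift.

Request:
drive_tool --targets '[0.1,0,0.8,0,0.6,0,0,0.85,0,0.6,0,0,0,0,0.6,0,0,0,0,0.1,0,0,0,0,0.1,0,0,0,0,0.1,0,0,0,0,0.1,0,0,0,0,0.1]' --force 35

```text
clock: 16.4
tool_pos: [0.5047, -0.2843, 0.0266]
ee_rot: [3.123, 0.331, 0.001]
wrist_force: [0.8, -1.6, 1.9]
width: 0.0247
gripper_force: 35.0
```

Request:
drive_tool --targets '[0,0,-0.3,0,0.1,0,0,-1,0,0.1,0,0,-1,0,0.1,0,0,-1,0,0.1,0,0,-1,0,0.1,0,0,0,1,0.1,0,0,0,0.06,0.1]'

```text
clock: 17.27
tool_pos: [0.5038, -0.2833, 0.1122]
ee_rot: [-3.14, -0.084, 0.001]
wrist_force: [0.2, 0.9, -1.9]
width: 0.0248
gripper_force: 35.0
```

```bash
python3 d.py .5656 .0884 .11 3.05
```

```text
t 17.27 pos [ 0.5038 -0.2833  0.1122] psi 3.06 tilt -1.0 w 0.0248 gf 35.0 F [ 0.2  0.9 -1.9]
turn 0.0 shift [  4.07 -18.39   0.11]
```

Request:
drive_tool --targets '[0.21,-0.97,0,0,0.1,0.21,-0.97,0,0,0.1,0.21,-0.97,0,0,0.1,0.21,-0.97,0,0,0.1,0.21,-0.97,0,0,0.1,0.21,-0.97,0,0,0.1,0.21,-0.97,0,0,0.1,0.21,-0.97,0,0,0.1,0.21,-0.97,0,0,0.1,0.21,-0.97,0,0,0.1,0.21,-0.97,0,0,0.1,0.21,-0.97,0,0,0.1,0.21,-0.97,0,0,0.1,0.21,-0.97,0,0,0.1,0.21,-0.97,0,0,0.1,0.21,-0.97,0,0,0.1,0.21,-0.97,0,0,0.1,0.21,-0.97,0,0,0.1,0.21,-0.93,0,0,0.1,0,0,0,0,0.1]'

```text
clock: 19.77
tool_pos: [0.5649, 0.0892, 0.1121]
ee_rot: [-3.14, -0.086, -0.0]
wrist_force: [0.2, -0.6, -2.3]
width: 0.0248
gripper_force: 35.0
```

```bash
python3 d.py .5656 .0884 .034 3.05
```

```text
t 19.77 pos [0.5649 0.0892 0.1121] psi 3.13 tilt -1.0 w 0.0248 gf 35.0 F [ 0.2 -0.6 -2.3]
turn 0.01 shift [0.03 0.04 3.91]
```

Request:
drive_tool --targets '[0,0,1,0,0.1,0,0,1,0,0.1,0,0,1,0,0.1,0,0,0.5,0,0.1,0,0,0.3,0,0.1,0,0,0.1,0,0.1,0,0,0.06,0,0.1,0,0,0,0,0.1]'

```text
clock: 20.78
tool_pos: [0.565, 0.0877, 0.0334]
ee_rot: [3.14, 0.082, 0.001]
wrist_force: [0.0, -0.1, -2.2]
width: 0.0245
gripper_force: 35.0
```

Request:
drive_tool --targets '[0,0,0.05,0,0.1,0,0,0,0,0.1]'

```text
clock: 21.02
tool_pos: [0.5648, 0.0877, 0.0321]
ee_rot: [3.14, 0.082, 0.0]
wrist_force: [0.0, -0.3, -1.6]
width: 0.0247
gripper_force: 35.0
```

Request:
drive_tool --targets '[0,0,0.05,0,0.1,0,0,0,0,0.1]'

```text
clock: 21.28
tool_pos: [0.5649, 0.0877, 0.0316]
ee_rot: [3.14, 0.082, 0.001]
wrist_force: [-1.4, -0.6, 4.0]
width: 0.0242
gripper_force: 35.0
```

Request:
drive_tool --targets '[0,0,0,0,0.5,0,0,0,0,0.5,0,0,0,0,0.5,0,0,0,0,0.5,0,0,-1,0,0.55,0,0,-1,0,0.6,0,0,-1,0,0.6,0,0,-1,0,0.65,0,0,0,1,0.65,0,0,0,0.3,0.65]'

```text
clock: 22.52
tool_pos: [0.5649, 0.0877, 0.1114]
ee_rot: [-3.133, 0.227, -0.001]
wrist_force: [0.2, -0.4, -0.5]
width: 0.0564
gripper_force: 0.0
```

```bash
python3 d.py .446 .2805 .11 -8.1
```

```text
t 22.52 pos [0.5649 0.0877 0.1114] psi -8.3 tilt -1.0 w 0.0564 gf 0.0 F [ 0.2 -0.4 -0.5]
turn -0.02 shift [-7.24 -8.71  0.07]
```

Request:
drive_tool --targets '[-0.8,-0.97,0,0,0.65,-0.8,-0.97,0,0,0.65,-0.8,-0.97,0,0,0.65,-0.8,-0.97,0,0,0.65,-0.8,-0.97,0,0,0.65,-0.8,-0.97,0,0,0.65,-0.8,-0.97,0,0,0.65,-0.8,-0.97,0,0,0.65,-0.8,-0.97,0,0,0.65,0,0,1,0,0.65,0,0,1,0,0.65,0,0,0.6,0,0.65,0,0,0,0,0.65]'

```text
clock: 24.15
tool_pos: [0.4465, 0.2807, 0.0582]
ee_rot: [3.133, -0.224, -0.003]
wrist_force: [0.4, -0.5, 0.2]
width: 0.0566
gripper_force: 0.0
```

```bash
python3 d.py .446 .2805 .027 -8.1
python3 - <<'E'
from bench import arm
from h import *
t=grab(arm,'scene')
a=cv2.resize(t['image'][150:250,350:450],(500,500),interpolation=cv2.INTER_CUBIC)
b=cv2.resize(t['image'][190:290,260:360],(300,300),interpolation=cv2.INTER_CUBIC)
b=cv2.copyMakeBorder(b,0,200,0,0,cv2.BORDER_CONSTANT)
cv2.imwrite('pics/p5.png',np.hstack([a,b])[:,:,::-1])
E
```

```text
t 24.15 pos [0.4465 0.2807 0.0582] psi -8.19 tilt -1.0 w 0.0566 gf 0.0 F [ 0.4 -0.5  0.2]
turn -0.01 shift [-0.02  0.01  1.56]
```

View pics/p5.png

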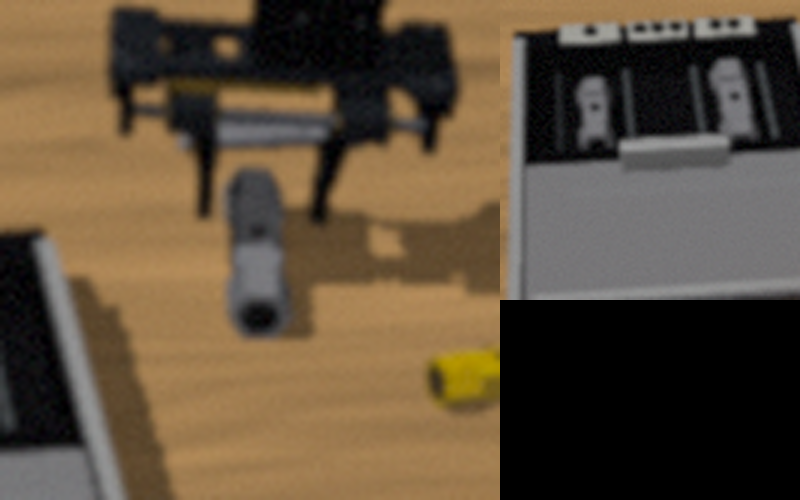

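Both placed spanners lie in their pockets at (595,105) and (732,100), and the long one is between the fingers. Now grip and lift.

Request:
drive_tool --targets '[0,0,0.8,0,0.65,0,0,0.75,0,0.65,0,0,0,0,0.65,0,0,0,0,0.1,0,0,0,0,0.1,0,0,0,0,0.1,0,0,0,0,0.1,0,0,0,0,0.1]' --force 45

```text
clock: 25.2
tool_pos: [0.4472, 0.281, 0.0283]
ee_rot: [-3.133, 0.224, -0.001]
wrist_force: [0.8, 0.0, 2.7]
width: 0.0276
gripper_force: 45.0
```

Request:
drive_tool --targets '[0,0,-0.3,0,0.1,0,0,-1,0,0.1,0,0,-1,0,0.1,0,0,-1,0,0.1,0,0,-1,0,0.1,0,0,0,-1,0.1,0,0,0,-0.3,0.1]'

```text
clock: 26.08
tool_pos: [0.4466, 0.2809, 0.1143]
ee_rot: [3.14, 0.086, -0.0]
wrist_force: [-0.0, 0.5, -3.2]
width: 0.0279
gripper_force: 45.0
```

```bash
python3 d.py .569 .0245 .112 3.05
python3 - <<'E'
from bench import arm
from h import *
t=grab(arm,'top');s=grab(arm,'scene')
def tri(a,b):
    (o1,d1),(o2,d2)=rays(t,a),rays(s,b)
    q=np.linalg.lstsq(np.c_[d1[0],-d2[0]],o2-o1,rcond=None)[0]
    return np.round([(o1+d1[0]*q[0]),(o2+d2[0]*q[1])],4).tolist()
for a,b in(((287.5,218),(334.2,197.9)),((311.5,216.5),(312,199.2)),((335.3,215.8),(289.5,200.5))): print(tri(a,b))
# held spanner by depth in scene view: points between z .07 and .12 near the tool
P=cloud(s);hsv=cv2.cvtColor(s['image'],cv2.COLOR_RGB2HSV)
m=(np.abs(P[...,0]-.446)<.09)&(np.abs(P[...,1]-.28)<.03)&(P[...,2]>.075)&(P[...,2]<.125)&(hsv[...,2]>60)
print('held',m.sum(),np.round(np.percentile(P[m],[1,50,99],axis=0),4).tolist())
# placed spanners in the tray frame, top view depth
a=np.radians(3.05);Q=cloud(t)-[.569,.0245,0];X=Q[...,0]*np.cos(a)+Q[...,1]*np.sin(a);Y=-Q[...,0]*np.sin(a)+Q[...,1]*np.cos(a)
hs=cv2.cvtColor(t['image'],cv2.COLOR_RGB2HSV)
for y0 in(-.064,.064):
    m=(abs(X)<.07)&(abs(Y-y0)<.027)&(Q[...,2]>.018)&(t['image'].min(2)>60)
    print(y0,m.sum(),'X',np.percentile(X[m],[1,99]).round(4),'Y',np.percentile(Y[m],[1,99]).round(4),'z',np.percentile(Q[...,2][m],95).round(4))
# end-wall edges: walls z>.035 per central columns
for y0 in(-.04,.0,.04):
    m=(abs(Y-y0)<.01)&(Q[...,2]>.03)&(Q[...,2]<.05);x=X[m];print('walls',np.round([x[x<0].max(),x[(x>.05)].min()],4))
E
```

```text
t 26.07 pos [0.4466 0.2809 0.1143] psi 3.12 tilt -1.0 w 0.0279 gf 45.0 F [-0.   0.5 -3.2]
turn 0.01 shift [ 5.43 13.13  0.12]
[[0.4692, 0.0822, 0.0447], [0.4693, 0.0844, 0.0448]]
[[0.4735, 0.0186, 0.045], [0.4736, 0.0209, 0.045]]
[[0.4757, -0.0448, 0.0438], [0.4757, -0.043, 0.0437]]
held 258 [[0.3866, 0.2588, 0.0865], [0.4791, 0.2809, 0.1152], [0.512, 0.3043, 0.1217]]
-0.064 237 X [-0.0403  0.0388] Y [-0.0765 -0.0525] z 0.0322
0.064 371 X [-0.0537  0.0493] Y [0.0483 0.0753] z 0.0355
walls [-0.0746  0.0708]
walls [-0.0752  0.0714]
walls [-0.076   0.0708]
```

Request:
drive_tool --targets '[0.38,0.94,0,0,0.1,0.38,0.94,0,0,0.1,0.38,0.94,0,0,0.1,0.38,0.94,0,0,0.1,0.38,0.94,0,0,0.1,0.38,0.94,0,0,0.1,0.38,0.94,0,0,0.1,0.38,0.94,0,0,0.1,0.38,0.94,0,0,0.1,0.38,0.94,0,0,0.1,0.38,0.94,0,0,0.1,0.38,0.94,0,0,0.1,0.38,0.94,0,0,0.1,0.38,0.94,0,0,0.1,0,0,0,0,0.1,0,0,0,0,0.1]'

```text
clock: 28.18
tool_pos: [0.5664, 0.024, 0.1138]
ee_rot: [-3.14, -0.082, 0.002]
wrist_force: [0.2, 0.5, -3.1]
width: 0.0274
gripper_force: 45.0
```

```bash
python3 d.py .567 .0245 .036 3.05
python3 - <<'E'
from bench import arm
from h import *
s=grab(arm,'scene')
P=cloud(s)
m=(np.abs(P[...,0]-.567)<.09)&(np.abs(P[...,1]-.0245)<.03)&(P[...,2]>.08)&(P[...,2]<.125)&(s['image'].min(2)>50)
print('held',m.sum(),np.round(np.percentile(P[m],[1,50,99],axis=0),4).tolist())
cv2.imwrite('pics/p6.png',cv2.resize(s['image'][160:260,250:390],(784,560),interpolation=cv2.INTER_CUBIC)[:,:,::-1])
E
```

```text
t 28.18 pos [0.5664 0.024  0.1138] psi 2.98 tilt -1.0 w 0.0274 gf 45.0 F [ 0.2  0.5 -3.1]
turn -0.01 shift [ 0.03 -0.03  3.89]
held 362 [[0.504, 0.0086, 0.09], [0.5879, 0.0249, 0.1155], [0.6323, 0.0436, 0.1204]]
```

View pics/p6.png

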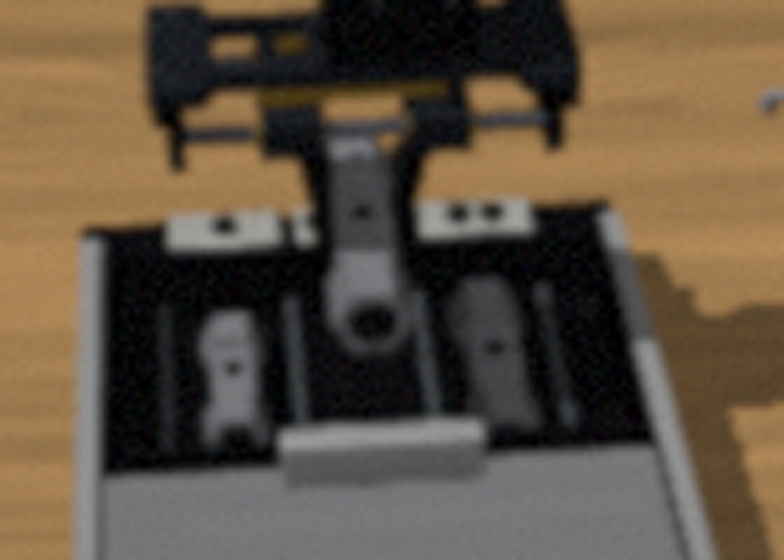

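The long spanner hangs level and centred over the three-dot pocket. Lower it.

Request:
drive_tool --targets '[0,0,1,0,0.1,0,0,1,0,0.1,0,0,1,0,0.1,0,0,0.5,0,0.1,0,0,0.3,0,0.1,0,0,0.1,0,0.1,0,0,0,0,0.1]'

```text
clock: 29.1
tool_pos: [0.5674, 0.0237, 0.0363]
ee_rot: [3.14, 0.082, 0.001]
wrist_force: [-0.3, 0.4, -2.4]
width: 0.0278
gripper_force: 45.0
```

Request:
drive_tool --targets '[0,0,0.06,0,0.1,0,0,0,0,0.1]'

```text
clock: 29.35
tool_pos: [0.5672, 0.0236, 0.035]
ee_rot: [3.14, 0.082, 0.001]
wrist_force: [1.2, 0.0, -3.2]
width: 0.0273
gripper_force: 45.0
```

Request:
drive_tool --targets '[0,0,0.05,0,0.1,0,0,0,0,0.1]'

```text
clock: 29.6
tool_pos: [0.567, 0.0237, 0.0337]
ee_rot: [-3.14, -0.082, 0.0]
wrist_force: [0.4, -0.1, -0.9]
width: 0.0273
gripper_force: 45.0
```

Request:
drive_tool --targets '[0,0,0.05,0,0.1,0,0,0,0,0.1]'

```text
clock: 29.85
tool_pos: [0.5671, 0.0237, 0.0333]
ee_rot: [3.14, 0.082, 0.0]
wrist_force: [-0.9, -0.1, 2.6]
width: 0.0279
gripper_force: 45.0
```

Request:
drive_tool --targets '[0,0,0,0,0.5,0,0,0,0,0.5,0,0,0,0,0.5,0,0,0,0,0.5,0,0,-1,0,0.5,0,0,-1,0,0.5,0,0,-1,0,0.5,0,0,-1,0,0.5,0,0,-1,0,0.5,1,0,0,0,0,1,0,0,0,0,1,0,0,0,0,1,0,0,0,0,1,0,0,0,0,1,0,0,0,0,1,0,0,0,0,0.6,0,0,0,0]'

```text
clock: 31.98
tool_pos: [0.7195, 0.0317, 0.1324]
ee_rot: [3.14, 0.082, -0.0]
wrist_force: [-0.2, 0.2, 0.7]
width: 0.0004
gripper_force: 0.0
```

```bash
python3 d.py .718 .0325 .07 3.05
python3 - <<'E'
from bench import arm
from h import *
t=grab(arm,'scene')
P=cloud(t);z=P[...,2];B=P[(z>.068)&(z<.082)&(abs(P[...,0]-.67)<.03)&(abs(P[...,1]-.03)<.06)&(t['image'].min(2)>80)]
print('bar',len(B),np.percentile(B,[2,50,98],axis=0).round(4).tolist())
a=np.radians(3.05);Q=P-[.567,.0245,0];X=Q[...,0]*np.cos(a)+Q[...,1]*np.sin(a);Y=-Q[...,0]*np.sin(a)+Q[...,1]*np.cos(a)
for y0 in(-.064,0,.064):
    m=(abs(X)<.071)&(abs(Y-y0)<.027)&(z>.018)&(z<.05)&(t['image'].min(2)>50)
    print(y0,m.sum(),'X',np.percentile(X[m],[1,99]).round(4),'Y',np.percentile(Y[m],[1,99]).round(4),'z95',np.percentile(z[m],95).round(4))
E
```

```text
t 31.98 pos [0.7195 0.0317 0.1324] psi 3.0 tilt -1.0 w 0.0004 gf 0.0 F [-0.2  0.2  0.7]
turn -0.01 shift [-0.07 -0.05  3.12]
bar 148 [[0.6682, -0.0125, 0.0683], [0.6773, 0.0193, 0.0731], [0.6825, 0.0731, 0.0772]]
-0.064 183 X [-0.0334  0.0412] Y [-0.0759 -0.0484] z95 0.0327
0 75 X [-0.0064  0.0551] Y [-0.0164 -0.0022] z95 0.0379
0.064 205 X [-0.0521  0.0534] Y [0.0498 0.0796] z95 0.0353
```

Request:
drive_tool --targets '[0,0,1,0,0,0,0,1,0,0,0,0,1,0,0,0,0,0.1,0,0,-0.6,0,0,0,0,-0.6,0,0,0,0,-0.6,0,0,0,0,-0.6,0,0,0,0]'

```text
clock: 33.02
tool_pos: [0.6712, 0.0291, 0.0718]
ee_rot: [3.14, 0.082, 0.005]
wrist_force: [2.7, 0.2, 0.8]
width: 0.0005
gripper_force: 1.2
```

Request:
drive_tool --targets '[-0.6,0,0,0,0,-0.6,0,0,0,0,-0.6,0,0,0,0,-0.6,0,0,0,0,-0.6,0,0,0,0,-0.6,0,0,0,0,-0.6,0,0,0,0,-0.6,0,0,0,0,-0.6,0,0,0,0,-0.6,0,0,0,0,-0.6,0,0,0,0]'

```text
clock: 34.4
tool_pos: [0.5383, 0.0221, 0.0707]
ee_rot: [3.14, 0.082, 0.0]
wrist_force: [1.9, -1.3, 0.5]
width: 0.0003
gripper_force: 1.2
```

```bash
python3 d.py .498 .02 .07 3.05
```

```text
t 34.40 pos [0.5383 0.0221 0.0707] psi 3.0 tilt -1.0 w 0.0003 gf 1.2 F [ 1.9 -1.3  0.5]
turn -0.01 shift [-2.02 -0.    0.04]
```

Request:
drive_tool --targets '[-0.35,0,0,0,0,-0.35,0,0,0,0,-0.3,0,0,0,0,-0.3,0,0,0,0,-0.2,0,0,0,0,-0.1,0,0,0,0]'

```text
clock: 35.15
tool_pos: [0.5136, 0.0204, 0.0714]
ee_rot: [3.14, 0.079, 0.023]
wrist_force: [13.7, 4.9, -7.2]
width: 0.0003
gripper_force: 6.7
```

Request:
drive_tool --targets '[-0.1,0,0,0,0,-0.1,0,0,0,0,-0.1,0,0,0,0]'

```text
clock: 35.52
tool_pos: [0.5134, 0.0199, 0.072]
ee_rot: [3.138, 0.076, 0.043]
wrist_force: [21.5, 8.5, -11.8]
width: 0.0007
gripper_force: 10.7
```

It has stopped against something firm. I'll back off and check whether that is the shut position.

Request:
drive_tool --targets '[0.6,0,0,0,0,0.6,0,0,0,0,0.6,0,0,0,0,0,0,-1,0,0,0,0,-1,0,0,0.5,0,-1,0,0,1,0,-1,0,0,1,0,-1,0,0,1,0,0,0,0,1,0,0,0,0,1,0,0,0,0]'

```text
clock: 36.9
tool_pos: [0.6467, 0.028, 0.1704]
ee_rot: [-3.14, -0.082, 0.004]
wrist_force: [-0.4, -0.2, 0.4]
width: 0.0004
gripper_force: 0.0
```

```bash
python3 - <<'E'
from bench import arm
from h import *
s=grab(arm,'scene');t=grab(arm,'top')
print(arm.get_obs()['tool_pos'],arm.get_obs()['wrist_force'])
a=np.radians(3.05)
for n,f in(('s',s),('t',t)):
    P=cloud(f);z=P[...,2];B=P[(z>.065)&(z<.085)&(abs(P[...,0]-.5)<.06)&(abs(P[...,1]-.02)<.06)&(f['image'].min(2)>90)]
    if len(B)>10:
        Q=B-[.567,.0245,0];X=Q[:,0]*np.cos(a)+Q[:,1]*np.sin(a)
        print(n,len(B),B.mean(0).round(4),'tray X',np.percentile(X,[2,50,98]).round(4))
A=cv2.resize(s['image'][170:310,240:400],(457,400),interpolation=cv2.INTER_CUBIC)
Bm=cv2.resize(t['image'][80:230,245:370],(333,400),interpolation=cv2.INTER_CUBIC)
cv2.imwrite('pics/p7.png',np.hstack([A,Bm])[:,:,::-1])
E
```

```text
[0.6483393  0.02775279 0.1704224 ] [ 0.9044807  -0.38415226  0.17033875]
s 110 [0.4996 0.0157 0.0725] tray X [-0.0764 -0.0667 -0.0614]
```

View pics/p7.png

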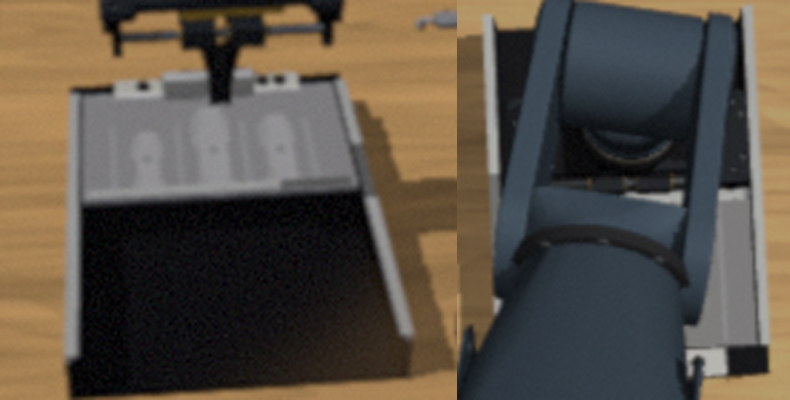

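The cover is over all three spanners, with its rear edge near (200,195) and the bar near the markers. I'll check the rear edge numerically, expecting tray x = 79 mm.

```bash
python3 - <<'E'
from h import *
s=load('scene');g=s['image'].min(2).astype(int);a=np.radians(3.05)
for u in(280,290,300,310,320,330):
    c=g[225:255,u];v=225+np.argmin(np.diff(c))+.5
    p=plane(s,[(u,v)],.047)[0]-[.567,.0245,0];print(u,v,round(p[0]*np.cos(a)+p[1]*np.sin(a),4))
# same-view reference: front markers (tray X = -0.094) at height .047
for uv in((289.5,200.5),(334.2,197.9)):
    p=plane(s,[uv],.047)[0]-[.567,.0245,0];print('mk',round(p[0]*np.cos(a)+p[1]*np.sin(a),4))
E
```

```text
280 240.5 0.0802
290 239.5 0.0785
300 239.5 0.0808
310 238.5 0.0792
320 238.5 0.0814
330 236.5 0.0759
mk -0.0901
mk -0.0913
```

The rear edge is at 79–80 mm, so the cover is shut. The arm is clear of everything.

```bash
python3 -c "
from bench import arm
print(arm.sign_off())"
```

```text
the job is handed in; nothing more can be done
None
```

I put the three spanners in their pockets in order (short, middle, long), slid the cover shut to within about 3 mm by my measurement, and handed the job in at about 37 s of the 72 s allowed; the sign-off returned no verdict.

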